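Seat the coated pane and lock the glazing jig's leg at its mark

ROBOT

A 6-joint arm with a two-finger parallel gripper is mounted at the origin on the work surface. World frame = base frame: x ahead of the robot, y to its left, z up, the work surface at z = 0. Lengths are in m, angles in degrees, forces in N, time in s.
With the tool pointing down it reaches from about 0.4 to 0.825 m from the base axis. Payload 7 kg.
Tool frame: the origin (TCP) lies midway between the tips of the shut fingers; the grasp point (between the pads) lies 19 mm behind it; z points along the fingers, y is the line along which they close (so a half turn about z gives the same grasp; the last joint's range is limited). The gripper opens to 88 mm and grips with 3 to 60 N. Pads are 19 mm wide; open, the fingers measure 130 mm over their backs; the gripper's body (78 mm by 193 mm) begins 47 mm behind the grasp point.
Start: joints at [80.965, 20.546, 0.682, 0, -70.136, -16.507], TCP at [0.291, 0.609, 0.227] pointing down, gripper open.
Joint ranges: [-176.03, 176.03], [-82.01, 121.73], [-58.28, 71.71], [-173.87, 95.51], [-174.79, -0.11], [-173.66, 173.66]. Speed limits (degrees/s): [136.94, 136.94, 172.46, 180, 180, 180].

INTERFACE

Orientations are given as a 3x3 rotation matrix whose columns are the frame's x, y, z axes.
In Python, from rig import robot gives the robot as it stands. Calls block until the motion is done:
- robot.goto(position, orientation): joint-space move of the TCP to a pose.
- robot.servo_line(position, ori=None, speed=0.15): straight line of the TCP; ori=None keeps the orientation; speed is the mean speed in m/s.
- robot.movej(angles): joint-space move.
- robot.move_gripper(opening): opening from 0.0 (shut) to 1.0 (fully open); the grip force is fixed at half the most; returns when the fingers have stopped.
- robot.dwell(seconds).
- robot.ik(position, orientation): joint angles nearest the present ones, or None.
- robot.grab_frame(name): name is "scene" or "top" or "wrist"; returns (picture, depth): 400x640x3 uint8, red, green, blue; 400x640 float32, m along the optical axis (not along the pixel's ray), 0 where there is no reading.
- robot.camera_info(name): a dict with "vfov" (degrees; the focal length in pixels is half the picture's height over the tangent of half this angle, whatever the lens; pixels are square), "cx", "cy" (the principal point, pixels), "view" (4x4, takes a point from world to camera coordinates); the wrist camera has in their place "T_tool_cam" (4x4, takes a point from camera to tool coordinates, whose origin is the TCP and whose axes are the flange's). Camera axes: x right, y down, z forward; pixel columns grow to the right and rows downward; lengths in m; the calibration is good to about 2 mm. The wrist camera is an equidistant fisheye: a pixel r from the principal point sees the ray r / f radians off the axis. A picture is of the moment at which its call begins: read the wrist's pose just before it. camera_info takes no time and is no camera call.
A pose or a line that the arm cannot do raises robot.Unreachable and nothing moves.
- robot.job_done(): hands the job in; it is judged then, once.
Readings, each from a call of its own:
- robot.read_t(): time.
- robot.read_qpos(): joint angles.
- robot.read_qvel(): joint speeds.
- robot.read_effort(): joint torques, N m.
- robot.read_position(): TCP position.
- robot.read_tcp_rot(): TCP orientation.
- robot.read_force(): force on the tool from outside, world axes, zero at the start.
- robot.read_ft_torque(): the same for the moment, N m.
- robot.read_grip_width(): opening from 0.0 (shut) to 1.0 (fully open).
- robot.read_finger_force(): force on a finger pad.
Only numpy, scipy, OpenCV 4.12 (cv2) and the standard library are available. Lean on these libraries where they do the work, as an engineer would, in place of code of your own. Each camera call takes 0.05 s, during which the arm holds its last target. There are 200 camera calls.

TASK

Lift the freshly whitewashed glass pane off the tan hide box by its bare side edges only (fingers must not touch its painted faces) and lay it flat in the green glazing jig's cradle, between the aluminium guides. Then take the sliding leg by its upright steel fin, draw it out until the leg's yellow pointer stands at the red length mark, and while holding it there against its spring swing the red cam lever fully over to closed; finish still holding the leg by its fin at the mark, not letting go. Leave the saucer, trowel, jar, pot and tin where they stand.

Things in the scene. Friction and masses are not known exactly. Their poses are not given: they have to be found in the camera images.
- pane_mid (a point): Centre of the loose glass pane, 56 mm (its x) by 90 mm (its y), 75 g, lying flat. Both faces are painted white but for a bare 5 mm rim; 5 mm thick at the rim, 6 mm where painted. Take it across its x, by the two 90 mm edges; half turned it is the same. It starts across a ridge 36 mm wide (x) on the hide box, its long edges overhanging 7 to 13 mm, the roof 18 mm below.
- hide_box: Tan plastic hide box, fixed, 120 (x) by 150 (y) by 55 mm high plus the 18 mm high, 36 by 100 mm roof ridge that carries the pane; origin at the centre of its underside.
- seat (a point): Where the pane's centre belongs, 27 mm above the table; axes are the jig's, the pane's long side goes along y. The cradle is a block 36 mm (x) by 84 mm (y), top at 24 mm, so fingers have room beside the pane's long edges. Thin aluminium guides by the pane's corners, tops 36 mm above the table, lean outwards and leave 3 to 4 mm play each way. The leg lies towards -y.
- jig: The fixed green glazing jig: base plate 8 mm thick, reaching from x -70 to +84 mm and y -155 to +115 mm about this origin (on the table). 'Jig x, y' below are its axes; it may be yawed. The cradle (point seat) is at y +55 mm.
- fin (a point): Grip point on the leg's upright steel fin, 34 mm above the table; axes are the jig's. The fin is 10 mm thick (y), runs from 30 mm on the -x side of this point to 107 mm on the +x side, top 56 mm above the table, the leg's flat deck below it at 12.5 mm. Smooth: fingers slide along it under a light grip of 5 to 10 N (friction about 0.35). It moves with the leg.
- leg (a joint): How far the leg is drawn out along jig +y, in m: 0 fully back (the start), at most 0.09. A spring always pulls it back with about 3 N. 50 mm on the fin's +y side a bracket on the leg, 30 mm wide (jig x), its middle 45 mm on the +x side of the grip point, rises to 38 mm above the table; its lip slides over the end of the seated pane, 4 mm clear.
- pointer (a point): Tip of the leg's yellow pointer, at the jig +x end of the leg, in line with the middle of the fin's thickness, about 15 mm above the table.
- length_mark (a point): The red length mark, a fixed block 13 by 8 (jig y) by 8 mm on the jig's base; the point is the middle of its edge by the pointer, axes are the jig's. The leg is at its length when the pointer, and so the fin's mid-plane, has this point's jig y: the pointer then stands within the width of the red block. 45 to 65 mm of travel from the start.
- lever (a joint): Angle of the red cam lever in rad: 0 upright, negative open (leaning to jig -x), +1.0 the closed stop (leaning to jig +x). Starts at -0.5 to -0.3, stays where left, turns with about 0.06 N m. It hinges about jig y on the leg and travels with it. The finger on the fin's +y side can push it over while the gripper, holding the fin, slides along it to jig +x.
- lever_tip (a point): Top end of the lever, 46 mm from its hinge. The lever is 24 mm wide (jig y, from 8 to 32 mm on the +y side of the fin's mid-plane) and 8 mm thick. Its hinge is 65 mm from the fin's grip point towards jig +x, 15 mm above the table; the hub is 12 mm in diameter, so fingertips 24 mm or more above the table pass over it.
- saucer_mid (a point): Unglazed clay saucer, 100 mm across, 22 mm high; a bystander. Point half-way up.
- trowel_mid (a point): Steel trowel with wooden handle, 285 mm long, lying flat; a bystander. Point near its middle.
- jar_mid (a point): Glass jar with aluminium screw lid, 70 mm across, 100 mm high; a bystander. Point half-way up.
- pot_mid (a point): Terracotta pot, 84 mm across, 80 mm high; a bystander. Point half-way up.
- tin_mid (a point): Tin with a blue band, 68 mm across, 85 mm high; a bystander. Point half-way up.
There are look-alikes about, which are no part of the job. Of the things like the part that bears pane_mid, leave any that is orange; of the rest the smaller one is meant.

How it is judged:
By the outcome, as a careful person would: the job done as asked, in the order asked, and still so for the second after the job is handed in, while the arm keeps its last pose, push and grip.
It also fails if it takes over 58 s, if anything falls off the work surface, if the arm or the gripper's body presses on something with over 40 N, if the wrist force passes 120 N, or if a joint passes its speed limit or range.

## Working session

There is one attempt and no reset: what is moved stays moved. The work goes in short steps, each a Python script; the robot and the scene stay as the last script left them, time stands still between calls to the robot, and variables do not carry over. Pictures are saved under pics/ and viewed, at most 14 in all, crops included, and the job is handed in when it is done.

```bash
ls; mkdir -p pics; python3 - <<'E'
from rig import robot
import cv2,numpy as np
for n in ("scene","top","wrist"):
    p,d=robot.grab_frame(n); np.savez(f"pics/{n}0.npz",p=p,d=d)
    cv2.imwrite(f"pics/{n}0.png",p[:,:,::-1]); print(n,robot.camera_info(n))
print(robot.read_t(),robot.read_tcp_rot())
a=cv2.imread("pics/top0.png");b=cv2.imread("pics/scene0.png")
E
```

```text
pics
scene {'vfov': 42.52523741014903, 'cx': 325.379673639728, 'cy': 201.55799917786737, 'view': array([[-0.50483104,  0.86309304, -0.01469786,  0.31084974],
       [ 0.57030149,  0.32069621, -0.75624741, -0.22509481],
       [-0.64799833, -0.39015938, -0.65412065,  1.74613619],
       [ 0.        ,  0.        ,  0.        ,  1.        ]])}
top {'vfov': 45.101741348223044, 'cx': 321.2962132246158, 'cy': 204.17958549450896, 'view': array([[-4.03255147e-04, -9.99926725e-01, -1.20988429e-02,
        -3.00007034e-02],
       [-9.88021108e-01,  2.26546820e-03, -1.54302161e-01,
         5.39093118e-01],
       [ 1.54318264e-01,  1.18916891e-02, -9.87949625e-01,
         1.49643602e+00],
       [ 0.00000000e+00,  0.00000000e+00,  0.00000000e+00,
         1.00000000e+00]])}
wrist {'vfov': 65.70646984690485, 'cx': 323.234149198648, 'cy': 195.6153573979218, 'T_tool_cam': array([[-1.22328165e-03, -9.64965886e-01, -2.62372527e-01,
         7.04447973e-02],
       [ 9.99999017e-01, -1.36012575e-03,  3.39953640e-04,
         6.07174959e-04],
       [-6.84903294e-04, -2.62371853e-01,  9.64966601e-01,
        -1.59430897e-01],
       [ 0.00000000e+00,  0.00000000e+00,  0.00000000e+00,
         1.00000000e+00]])}
0.15 [[ 9.02234071e-01 -4.31246473e-01 -4.02161155e-04]
 [-4.31246639e-01 -9.02233341e-01 -1.15532511e-03]
 [ 1.35386674e-04  1.21580432e-03 -9.99999252e-01]]
```

View pics/top0.png

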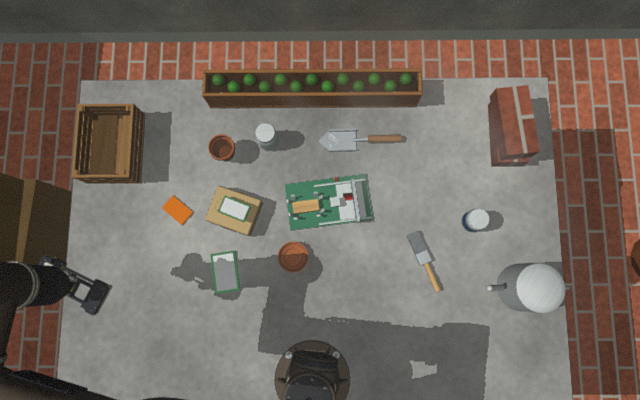

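View pics/scene0.png

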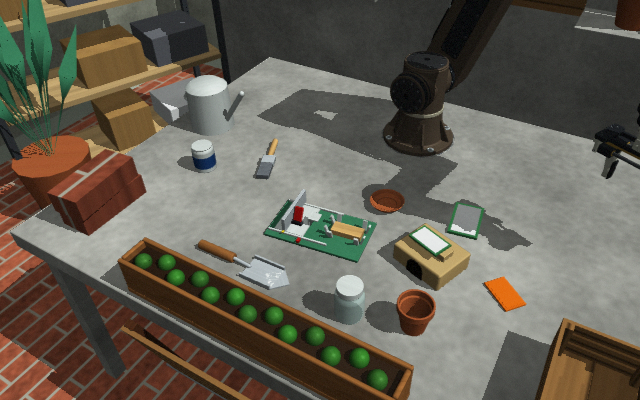

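The top view shows the pane (white, green rim) on the tan box at about (235,209), and the jig at (328,202) with its cradle to the left (+y) and leg to the right. The larger pane at (225,272) and the orange one are decoys. I'll enlarge both next.

```bash
python3 - <<'E'
import cv2,numpy as np
a=cv2.imread("pics/top0.png")
c1=cv2.resize(a[165:240,200:275],None,fx=5,fy=5,interpolation=cv2.INTER_CUBIC)
c2=cv2.resize(a[165:240,280:380],None,fx=8,fy=8,interpolation=cv2.INTER_CUBIC)
cv2.imwrite("pics/c2.png",c2)
b=cv2.imread("pics/scene0.png")
cv2.imwrite("pics/c3.png",cv2.resize(b[180:290,255:475],None,fx=3.6,fy=3.6,interpolation=cv2.INTER_CUBIC))
E
```

```text
(no output)
```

View pics/c2.png

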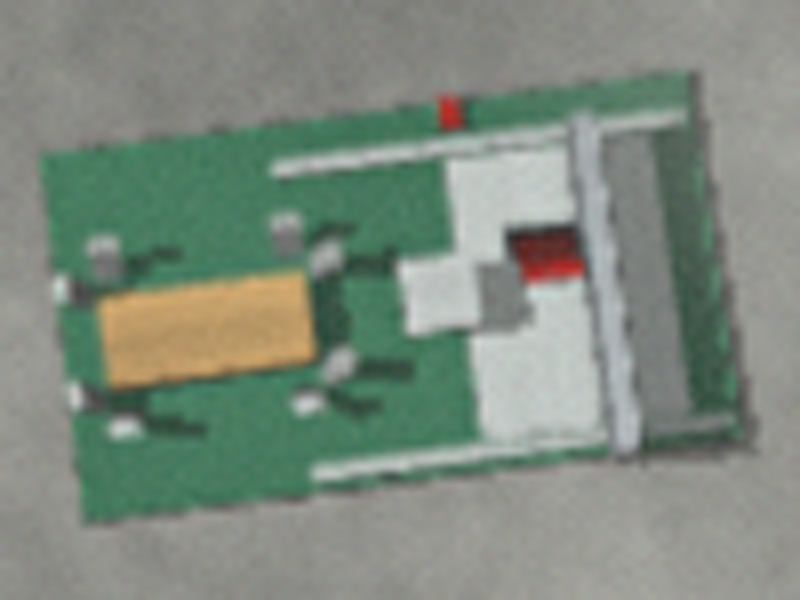

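View pics/c3.png

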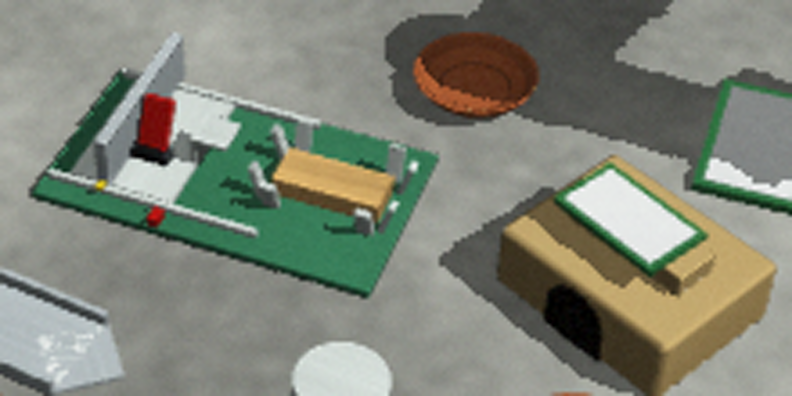

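The crop shows the jig's base corners at (43,153), (690,72) and (85,522), with the cradle's corners at (100,297), (308,271), (315,360) and (110,387). The red mark is at (450,112). The fin runs from (582,115) to (625,450), and the lever leans to -x. The pane lies across the ridge, rotated. Next I'll convert pixels to positions.

```bash
cat > h.py <<'E'
import numpy as np,cv2
from rig import robot
def pix2w(n,uv,z):
    c=robot.camera_info(n);f=200/np.tan(np.radians(c['vfov'])/2);V=c['view']
    R,t=V[:3,:3],V[:3,3];o=-R.T@t;out=[]
    for u,v in np.atleast_2d(uv):
        r=R.T@np.array([(u-c['cx'])/f,(v-c['cy'])/f,1]);out.append(o+r*(z-o[2])/r[2])
    return np.array(out)
def wrist2w(uv,z,P,R):
    c=robot.camera_info('wrist');f=200/np.tan(np.radians(c['vfov'])/2);T=c['T_tool_cam'];out=[]
    for u,v in np.atleast_2d(uv):
        d=np.array([u-c['cx'],v-c['cy']]);r=np.hypot(*d);a=r/f
        ray=np.r_[d/max(r,1e-9)*np.sin(a),np.cos(a)]
        o=P+R@T[:3,3];w=R@T[:3,:3]@ray;out.append(o+w*(z-o[2])/w[2])
    return np.array(out)
def down(deg): # tool y (closing axis) at angle deg in world, z down
    a=np.radians(deg);y=np.array([np.cos(a),np.sin(a),0]);z=np.array([0,0,-1.]);return np.c_[np.cross(y,z),y,z]
E
python3 - <<'E'
from h import *
np.set_printoptions(precision=4,suppress=True)
q=lambda l:(np.array(l)-3.5)/8+[280,165]
print("base",pix2w('top',q([(43,153),(690,72),(745,445),(85,522)]),.008))
cr=pix2w('top',q([(100,297),(308,271),(315,360),(110,387)]),.024);print("cradle",cr,cr.mean(0))
print("mark",pix2w('top',q([(450,112)]),.016)); print("fin top",pix2w('top',q([(582,115),(625,450)]),.056))
a=cv2.imread('pics/top0.png')
h=cv2.cvtColor(a,cv2.COLOR_BGR2HSV)
m=cv2.inRange(h,(45,90,30),(85,255,255));s=np.zeros_like(m);s[188:232,212:260]=m[188:232,212:260]
pts=cv2.findNonZero(s);rc=cv2.minAreaRect(pts);print(rc)
b=pix2w('top',cv2.boxPoints(rc),.078);print(b,b.mean(0)); e=np.diff(b,axis=0);print(np.linalg.norm(e,axis=1),np.degrees(np.arctan2(e[:,1],e[:,0])))
P=robot.read_position();
E
```

```text
base [[ 0.6128  0.0893  0.008 ]
 [ 0.646  -0.177   0.008 ]
 [ 0.4914 -0.197   0.008 ]
 [ 0.4605  0.0705  0.008 ]]
cradle [[ 0.5502  0.0641  0.024 ]
 [ 0.5606 -0.0201  0.024 ]
 [ 0.5243 -0.0229  0.024 ]
 [ 0.5134  0.0597  0.024 ]] [0.5371 0.0202 0.024 ]
mark [[ 0.6278 -0.078   0.016 ]]
fin top [[ 0.618  -0.1298  0.056 ]
 [ 0.4836 -0.1453  0.056 ]]
((234.04640197753906, 208.02061462402344), (27.718952178955078, 17.667022705078125), 23.96249008178711)
[[0.5143 0.2917 0.078 ]
 [0.5654 0.2708 0.078 ]
 [0.5295 0.1905 0.078 ]
 [0.4788 0.2117 0.078 ]] [0.522  0.2412 0.078 ]
[0.0552 0.088  0.0549] [ -22.2305 -114.0645  157.3076]
```

The measurements agree with the given dimensions: pane at (0.522, 0.241) with its short axis at about -23°, jig yaw about 7°, and seat at about (0.537, 0.020). I'll move above the pane and take a close look.

```bash
cat >> h.py <<'E'
def greenrect(p,P,R,z,lim=None):
    h=cv2.cvtColor(p,cv2.COLOR_RGB2HSV);m=cv2.inRange(h,(45,90,30),(85,255,255))
    return m
E
python3 - <<'E'
from h import *
np.set_printoptions(precision=4,suppress=True)
for a in (-23,157): print(a,robot.ik([.522,.241,.19],down(a)))
for a in (7,187,97,-83): print(a,robot.ik([.537,.02,.19],down(a)))
q=robot.ik([.522,.241,.19],down(-23)); 
robot.goto([.522,.241,.19],down(-23))
P,R=robot.read_position(),robot.read_tcp_rot();print(P,robot.read_t(),robot.read_force(),robot.read_finger_force())
p,d=robot.grab_frame('wrist');cv2.imwrite('pics/w1.png',p[:,:,::-1]);np.savez('pics/w1.npz',p=p,d=d,P=P,R=R)
E
```

```text
-23 [ 44.2693  12.7362 -15.2512   0.     -62.0126 112.7307]
157 [ 44.2693  12.7362 -15.2512   0.     -62.0126 -67.2693]
7 [ 23.0442   9.2215 -19.7539   0.     -61.0246 163.9558]
187 [ 23.0442   9.2215 -19.7539   0.     -61.0246 -16.0442]
97 [  23.0442    9.2215  -19.7539    0.      -61.0246 -106.0442]
-83 [ 23.0442   9.2215 -19.7539   0.     -61.0246  73.9558]
[0.522  0.2414 0.1901] 2.0917 [-0.6655 -0.2608  0.289 ] 0.0
```

View pics/w1.png

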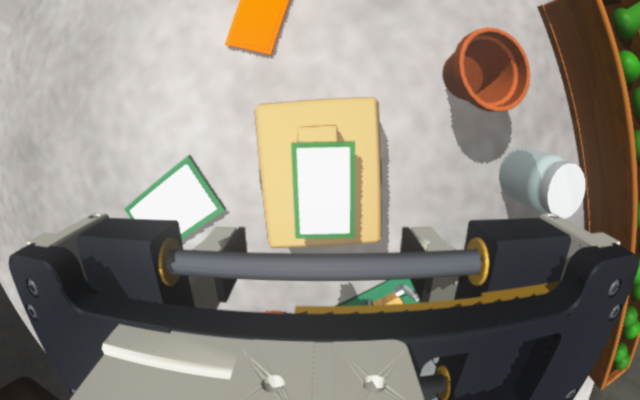

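The wrist view shows the pane's corners at about (292,143), (355,142), (354,238) and (296,239), centred under the gripper and clear of obstacles.

```bash
python3 - <<'E'
from h import *
np.set_printoptions(precision=4,suppress=True)
f=np.load('pics/w1.npz');P,R,p=f['P'],f['R'],f['p']
h=cv2.cvtColor(p,cv2.COLOR_RGB2HSV);m=cv2.inRange(h,(45,90,30),(85,255,255))
s=np.zeros_like(m);s[130:250,280:365]=m[130:250,280:365]
n,l,st,_=cv2.connectedComponentsWithStats(s);k=1+st[1:,4].argmax()
ys,xs=np.where(l==k)
w=wrist2w(np.c_[xs,ys],.0785,P,R)[:,:2]
rc=cv2.minAreaRect((w*1000).astype(np.float32));print(rc, cv2.boxPoints(rc))
E
```

```text
((522.2637939453125, 241.10096740722656), (90.11283111572266, 55.24339294433594), 68.24606323242188) [[479.9103 209.4905]
 [531.2195 189.0161]
 [564.6172 272.7115]
 [513.308  293.1859]]
```

```bash
python3 - <<'E'
from h import *
np.set_printoptions(precision=4,suppress=True)
R=down(-21.8)
robot.servo_line([.5223,.2411,.10],R,speed=.1)
robot.servo_line([.5223,.2411,.062],R,speed=.08)
print(robot.read_force(),robot.read_position())
robot.move_gripper(.55);robot.move_gripper(0.0)
print(robot.read_force(),robot.read_grip_width()*88,robot.read_finger_force())
robot.servo_line([.5223,.2411,.16],speed=.1)
print(robot.read_force(),robot.read_grip_width()*88,robot.read_finger_force())
robot.goto([.5368,.0201,.16],down(7.1))
P,R=robot.read_position(),robot.read_tcp_rot()
p,d=robot.grab_frame('wrist');cv2.imwrite('pics/w2.png',p[:,:,::-1]);np.savez('pics/w2.npz',p=p,d=d,P=P,R=R)
print(robot.read_t(),P,robot.read_grip_width()*88)
E
```

```text
[ 0.5861 -0.0942  0.3527] [0.5225 0.2412 0.0621]
[-1.5573 -0.1979  2.0419] 55.74275997143327 30.00027358531952
[-0.3167 -0.2233 -1.2093] 55.442117646096364 29.999642372131348
6.7417 [0.5369 0.0202 0.1597] 55.69545591291116
```

View pics/w2.png

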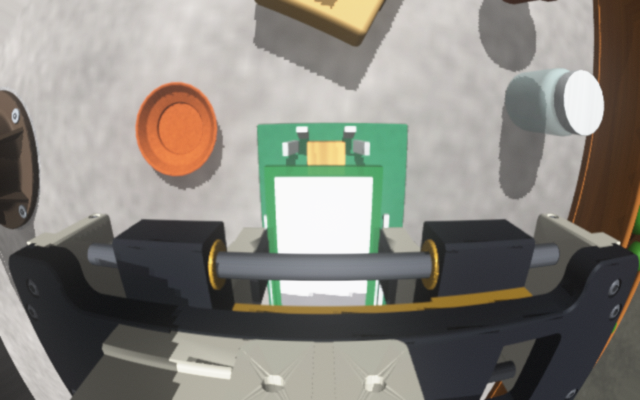

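The pane is held level over the jig. The +y end guides are at (302,130) and (350,130), the side guides at (289,148) and (363,148), and the base corners at (257,124) and (407,124). The pane's far edge is at row ~166.

```bash
python3 - <<'E'
from h import *
np.set_printoptions(precision=4,suppress=True)
f=np.load('pics/w2.npz');P,R=f['P'],f['R']
th=np.radians(7.1);J=np.array([[np.cos(th),np.sin(th)],[-np.sin(th),np.cos(th)]])
S=np.array([.5368,.0201])
for n,uv,z in [("base corners",[(257,124),(407,124)],.008),("end guides",[(302,130),(350,130)],.036),("side guides",[(289,148),(363,148)],.036),("cradle end",[(307,142),(345,142)],.024),("pane edge",[(268,166),(384,166)],.16+.0165)]:
    w=wrist2w(uv,z,P,R)[:,:2];print(n,((w-S)@J.T*1000).round(1).tolist())
E
```

```text
base corners [[-67.4, 60.6], [85.1, 60.9]]
end guides [[-19.7, 54.9], [24.0, 54.9]]
side guides [[-31.9, 38.5], [36.2, 38.4]]
cradle end [[-15.9, 42.7], [20.3, 42.7]]
pane edge [[-26.3, 45.7], [28.5, 45.6]]
```

```bash
python3 - <<'E'
from h import *
np.set_printoptions(precision=4,suppress=True)
th=np.radians(7.1);ex=np.array([np.cos(th),np.sin(th)]);S=np.array([.5368,.0201])+.001*ex
robot.servo_line([*S,.03],speed=.1);print(robot.read_force())
robot.servo_line([*S,.0185],speed=.05);print(robot.read_force())
for z in (.0165,.015,.0138):
    robot.servo_line([*S,z],speed=.03);F=robot.read_force();print(z,F)
    if F[2]>6: break
robot.move_gripper(.9);print(robot.read_force(),robot.read_grip_width(),robot.read_position())
robot.servo_line([*S,.12],speed=.12)
# above the fin, slightly at jig -x
ey=np.array([-ex[1],ex[0]]);O=S-.055*ey
P,R=robot.read_position(),robot.read_tcp_rot()
p,d=robot.grab_frame('wrist');cv2.imwrite('pics/w3.png',p[:,:,::-1])
p,d=robot.grab_frame('top');np.savez('pics/t3.npz',p=p,d=d)
p2,d=robot.grab_frame('scene');np.savez('pics/s3.npz',p=p2)
print(robot.read_t())
w=cv2.imread('pics/w3.png')[90:330,200:440]
t=cv2.resize(p[165:240,280:380,::-1],None,fx=4,fy=4,interpolation=cv2.INTER_CUBIC)
s=cv2.resize(p2[195:265,255:385,::-1],None,fx=3,fy=3,interpolation=cv2.INTER_CUBIC)
c=np.zeros((580,800,3),np.uint8);c[:300,:400]=t;c[300:510,:390]=s;c[:480,400:780]=cv2.resize(w,(380,480))[:, :380]
cv2.imwrite('pics/m3.png',c)
E
```

```text
[-0.5399 -0.3932 -0.6673]
[ 0.0054 -0.209  -0.6204]
0.0165 [-0.2203  0.533  -0.0613]
0.015 [ 0.2957 -0.6383 -0.0403]
0.0138 [ 0.7662 -0.0328 -0.3721]
[ 1.3055 -0.0216  1.4098] 0.8964479528607409 [0.5378 0.0202 0.0138]
11.15
```

View pics/m3.png

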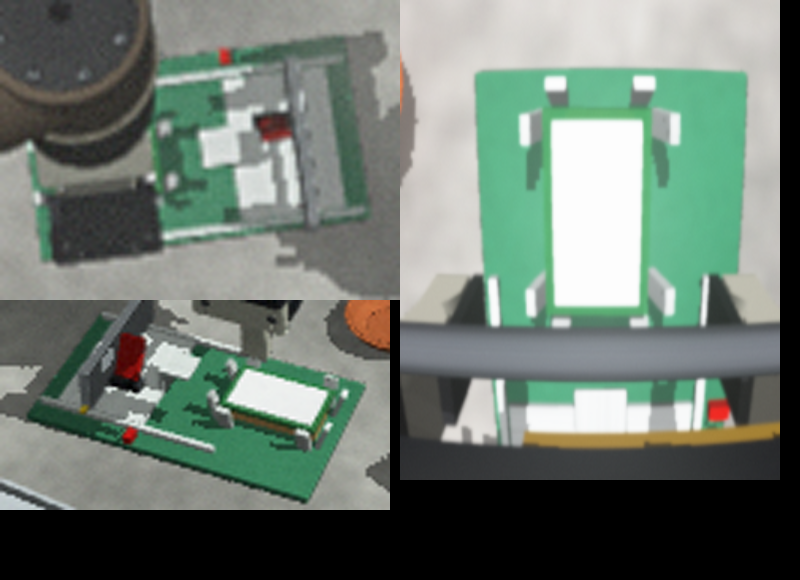

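The pane sits flat on the cradle between all the guides (wrist crop, rim edges inside the guides). Next is the fin: I'll go above its grip point with the camera facing jig +x, towards the pointer and mark.

```bash
cat >> h.py <<'E'
th=np.radians(7.1);ex=np.array([np.cos(th),np.sin(th)]);ey=np.array([-ex[1],ex[0]])
O=np.array([.5368,.0201])+.001*ex-.055*ey
def jw(x,y,z): return np.array([*(O+x*ex+y*ey),z])
def wj(w): w=np.atleast_2d(w)[:,:2]-O; return np.c_[w@ex,w@ey]*1000
RF=down(-82.9)
E
python3 - <<'E'
from h import *
np.set_printoptions(precision=4,suppress=True)
robot.goto(jw(-.0455,-.103,.13),RF)
robot.move_gripper(.45)
P,R=robot.read_position(),robot.read_tcp_rot()
p,d=robot.grab_frame('wrist');cv2.imwrite('pics/w4.png',p[:,:,::-1]);np.savez('pics/w4.npz',p=p,d=d,P=P,R=R)
print(robot.read_t(),robot.read_qpos())
E
```

```text
13.2 [  5.6325  12.0445 -24.9688  -0.0005 -52.9841  91.4656]
```

View pics/w4.png

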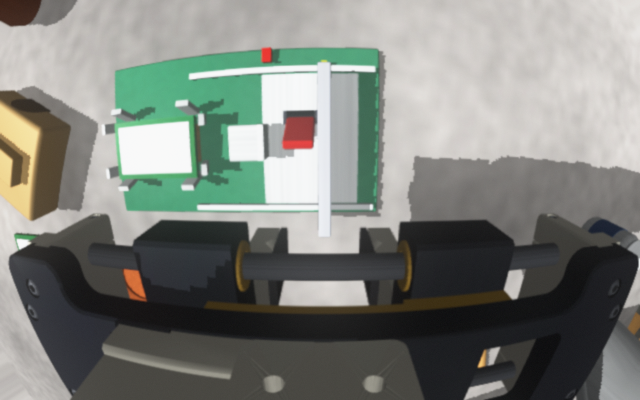

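The fin runs from (323,62) to (324,236), centred between the fingers. The red mark is at (267,55), the yellow pointer at about (323,64), and the lever at (298,130).

```bash
python3 - <<'E'
from h import *
np.set_printoptions(precision=4,suppress=True)
f=np.load('pics/w4.npz');P,R,p=f['P'],f['R'],f['p']
h=cv2.cvtColor(p,cv2.COLOR_RGB2HSV).astype(int)
red=(((h[...,0]<8)|(h[...,0]>172))&(h[...,1]>150)&(h[...,2]>80)); yel=(h[...,0]>22)&(h[...,0]<35)&(h[...,1]>110)&(h[...,2]>90)
for n,m,sl,z in (("mark",red,np.s_[40:70,255:280],.016),("ptr",yel,np.s_[50:75,310:340],.015)):
    ys,xs=np.where(m[sl]);ys+=sl[0].start;xs+=sl[1].start
    w=wj(wrist2w(np.c_[xs,ys],z,P,R));print(n,len(xs),w.min(0),w.max(0),w.mean(0))
print("fin top",wj(wrist2w([(323.5,70),(324,150),(324,235)],.056,P,R)))
print("tool",wj(P))
E
```

```text
mark 123 [ 72.4812 -57.0765] [ 84.8379 -49.8354] [ 78.6822 -53.4954]
ptr 4 [  71.3768 -105.2489] [  71.3792 -102.6365] [  71.3776 -103.9427]
fin top [[  57.4398 -103.8764]
 [  -3.1995 -104.1836]
 [ -72.1649 -104.1421]]
tool [[ -45.5185 -103.0211]]
```

```bash
python3 - <<'E'
from h import *
np.set_printoptions(precision=4,suppress=True)
robot.servo_line(jw(-.0455,-.104,.07),RF,speed=.1)
robot.servo_line(jw(-.0455,-.104,.026),RF,speed=.07);print(robot.read_force())
robot.move_gripper(0.);print(robot.read_force(),robot.read_grip_width()*88,robot.read_finger_force())
robot.servo_line(jw(-.0455,-.0535,.026),RF,speed=.05)
P,R=robot.read_position(),robot.read_tcp_rot()
print(robot.read_force(),robot.read_grip_width()*88,robot.read_finger_force(),wj(P))
p,d=robot.grab_frame('wrist');cv2.imwrite('pics/w5.png',p[:,:,::-1]);np.savez('pics/w5.npz',p=p,d=d,P=P,R=R)
p2,_=robot.grab_frame('scene');cv2.imwrite('pics/s5.png',p2[:,:,::-1])
a=cv2.resize(p[40:270,150:420,::-1],None,fx=1.6,fy=1.6,interpolation=cv2.INTER_CUBIC)
b=cv2.resize(p2[180:260,260:380,::-1],None,fx=2.9,fy=2.9,interpolation=cv2.INTER_CUBIC)
c=np.zeros((380,800,3),np.uint8);c[:a.shape[0],:a.shape[1]]=a;c[:b.shape[0],440:440+b.shape[1]]=b;cv2.imwrite('pics/m5.png',c)
print(robot.read_t())
E
```

```text
[ 0.6526  0.0115 -0.1162]
[-0.0494  0.7116  1.4233] 9.780650250440187 29.997717440128326
[-2.5926 -3.7184  5.4139] 10.217710525324566 29.99697983264923 [[-45.6658 -52.6333]]
16.575
```

View pics/m5.png

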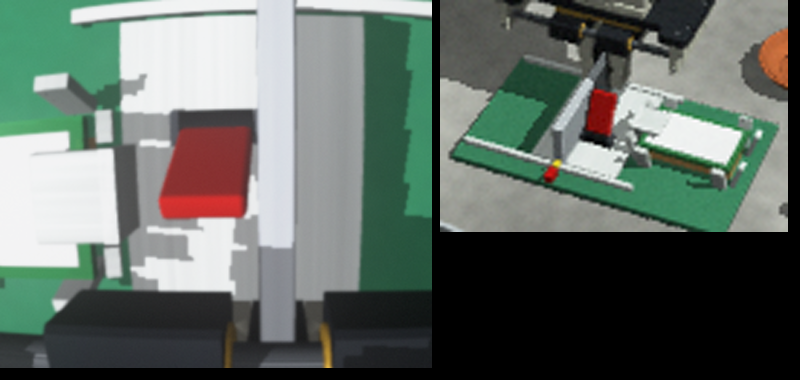

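The leg is drawn out, with the bracket's lip over the pane's end and the pointer by the red block. I'll check the pointer numerically, then see whether the grip can be lightened for sliding.

```bash
python3 - <<'E'
from h import *
np.set_printoptions(precision=4,suppress=True)
P,R=robot.read_position(),robot.read_tcp_rot();print("tool",wj(P),P[2],robot.read_force())
p,d=robot.grab_frame('wrist')
h=cv2.cvtColor(p,cv2.COLOR_RGB2HSV).astype(int)
red=(((h[...,0]<8)|(h[...,0]>172))&(h[...,1]>150)&(h[...,2]>80)); yel=(h[...,0]>20)&(h[...,0]<38)&(h[...,1]>100)&(h[...,2]>80)
for n,m,z in (("mark",red,.016),("ptr",yel,.015)):
    ys,xs=np.where(m[:80,280:370]);xs+=280
    if len(xs):
        w=wj(wrist2w(np.c_[xs,ys],z,P,R));print(n,len(xs),w.min(0),w.max(0),w.mean(0))
print("fin top",wj(wrist2w([(150+277/1.6,40+60/1.6),(150+277/1.6,40+200/1.6)],.056,P,R)))
for o in (.112,.116):
    robot.move_gripper(o);print(o,robot.read_grip_width()*88,robot.read_finger_force(),robot.read_force(),wj(robot.read_position()))
cv2.imwrite('pics/m6.png',cv2.resize(p[:70,270:370,::-1],None,fx=8,fy=8,interpolation=cv2.INTER_CUBIC))
E
```

```text
tool [[-45.6727 -52.6708]] 0.026145148798513155 [-2.6853 -3.0834  5.629 ]
mark 216 [ 76.5172 -57.4912] [ 85.0447 -49.861 ] [ 80.7195 -53.5561]
fin top [[ 39.4878 -53.1799]
 [  2.6127 -53.1538]]
0.112 10.065666828713887 10.088423788547516 [-1.8935 -2.7578  5.968 ] [[-45.6638 -52.7025]]
0.116 10.219619072592096 1.441403366625309 [ 0.3539 -3.4101  2.0308] [[-45.5939 -52.9299]]
```

View pics/m6.png

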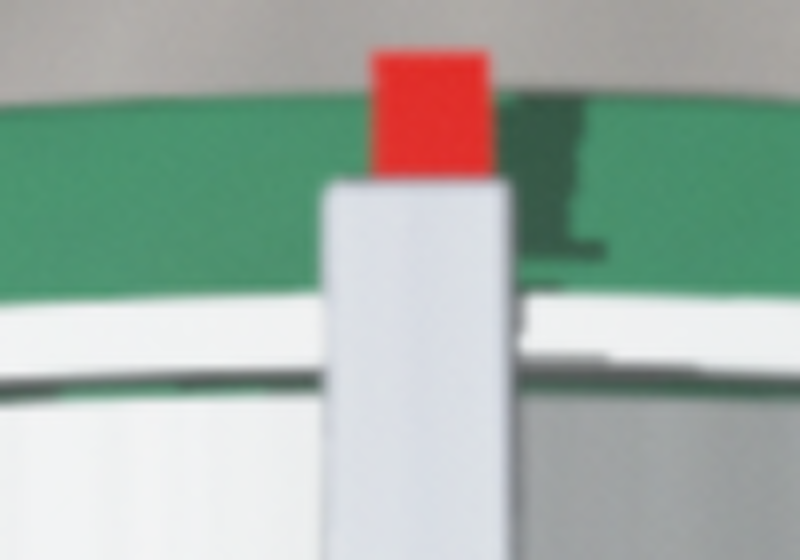

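The mark is centred on the fin within 0.5 mm, and an opening of 0.112–0.116 gives a light grip. Next I'll slide along the fin, watching the force.

```bash
python3 - <<'E'
from h import *
np.set_printoptions(precision=3,suppress=True)
robot.move_gripper(.113);print(robot.read_finger_force())
def st(x):
    F=robot.read_force();print(round(x*1e3,1),wj(robot.read_position())[0],"Fj",F[:2]@ex,F[:2]@ey,F[2],"g",robot.read_finger_force(),robot.read_grip_width()*88);return F[:2]@ex
for x in (-.03,-.015,0,.008,.013,.016,.018,.02,.022):
    robot.servo_line(jw(x,-.0540,.026),RF,speed=.04)
    if st(x)<-25: break
p2,_=robot.grab_frame('scene');p,_=robot.grab_frame('wrist');print(robot.read_t())
a=cv2.resize(p[20:290,130:450,::-1],None,fx=1.3,fy=1.3)
b=cv2.resize(p2[180:260,260:380,::-1],None,fx=3,fy=3,interpolation=cv2.INTER_CUBIC)
c=np.zeros((360,800,3),np.uint8);c[:a.shape[0],:a.shape[1]]=a;c[:b.shape[0],430:430+b.shape[1]]=b;cv2.imwrite('pics/m7.png',c)
E
```

```text
6.1456842720508575
-30.0 [-33.109 -54.21 ] Fj -5.260066175834157 -4.101607310099759 -1.1531475488106069 g 6.8762605637311935 9.980424890690898
-15.0 [-18.266 -54.209] Fj -4.440658238184127 -3.3797533898914347 -2.804265601336672 g 6.951891258358955 9.88453508791647
0.0 [ -4.419 -54.303] Fj -7.507188920306738 -2.525937140059096 0.02322534440580104 g 7.943870426388457 9.953830692647488
8.0 [  3.692 -54.3  ] Fj -8.285687042434128 -3.423831689720684 -1.3869231504358033 g 7.690008754871087 9.965939633853939
13.0 [  8.018 -54.358] Fj -9.4111347771007 -4.09473186970821 0.6080167911618299 g 9.363961927592754 9.978574705569637
16.0 [  9.851 -54.443] Fj -12.283661839803075 -3.4598112781667014 2.6230126189168246 g 10.032052472233772 9.765347331938887
18.0 [ 11.742 -54.503] Fj -12.593778730844218 -3.5610872506348485 3.603823645463131 g 10.262840096147556 9.617889950241132
20.0 [ 13.534 -54.538] Fj -13.056942102208865 -3.7873946946108337 3.6998189612243384 g 10.55303590700095 10.153447368053653
22.0 [ 15.174 -54.527] Fj -13.599132148991576 -3.6681927432002057 3.6676404239090443 g 10.435668037898722 10.169999408737254
20.5917
```

View pics/m7.png

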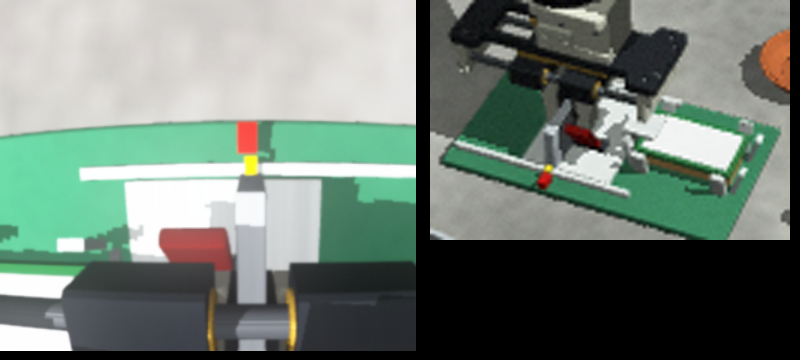

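The lever is now part-way over, and the pointer (yellow, 251,165) is within the mark (248,137) but slightly to -y. I'll continue the push with a small +y correction until the stop shows up in the force.

```bash
python3 - <<'E'
from h import *
np.set_printoptions(precision=3,suppress=True)
for x in np.arange(.024,.044,.002):
    robot.servo_line(jw(x,-.0530,.026),RF,speed=.03)
    F=robot.read_force();print(round(x*1e3,1),wj(robot.read_position())[0],"Fj",F[:2]@ex,F[:2]@ey,F[2],"g",robot.read_finger_force())
    if F[:2]@ex<-24: break
P,R=robot.read_position(),robot.read_tcp_rot()
p2,_=robot.grab_frame('scene');p,_=robot.grab_frame('wrist');print(robot.read_t())
h=cv2.cvtColor(p,cv2.COLOR_RGB2HSV).astype(int)
red=(((h[...,0]<8)|(h[...,0]>172))&(h[...,1]>150)&(h[...,2]>80)); yel=(h[...,0]>20)&(h[...,0]<38)&(h[...,1]>100)&(h[...,2]>80)
for n,m,z in (("mark",red,.016),("ptr",yel,.015)):
    ys,xs=np.where(m[100:160,290:350]);xs+=290;ys+=100
    if len(xs): w=wj(wrist2w(np.c_[xs,ys],z,P,R));print(n,len(xs),w.min(0),w.max(0),w.mean(0))
a=cv2.resize(p[100:290,200:420,::-1],None,fx=1.9,fy=1.9)
b=cv2.resize(p2[205:255,275:335,::-1],None,fx=6,fy=6,interpolation=cv2.INTER_CUBIC)
c=np.zeros((365,800,3),np.uint8);c[:a.shape[0],:a.shape[1]]=a;c[:b.shape[0],430:430+b.shape[1]]=b;cv2.imwrite('pics/m8.png',c)
E
```

```text
24.0 [ 16.561 -53.489] Fj -14.00274748124993 -2.659985792516236 3.24753319058361 g 10.451625298010185
26.0 [ 17.993 -53.51 ] Fj -14.892011458811469 -3.260715313944741 2.3651329727956525 g 11.084904503566637
28.0 [ 19.533 -53.534] Fj -16.541452364414237 -2.0243019074789363 2.1072916021875776 g 11.555312141426839
30.0 [ 20.624 -53.618] Fj -18.433092945792517 -3.776010694590934 3.7865866227886067 g 15.103472003247589
32.0 [ 20.897 -53.77 ] Fj -22.929318228641822 -3.0779411864065547 7.209232852459764 g 18.413416610565037
34.0 [ 21.042 -53.971] Fj -27.180820192993576 -3.3640149655083906 12.652918467538747 g 21.615483184723416
22.1917
mark 366 [ 72.42  -57.251] [ 85.322 -49.763] [ 78.901 -53.501]
ptr 98 [ 66.266 -57.242] [ 71.212 -51.308] [ 68.748 -54.381]
```

View pics/m8.png

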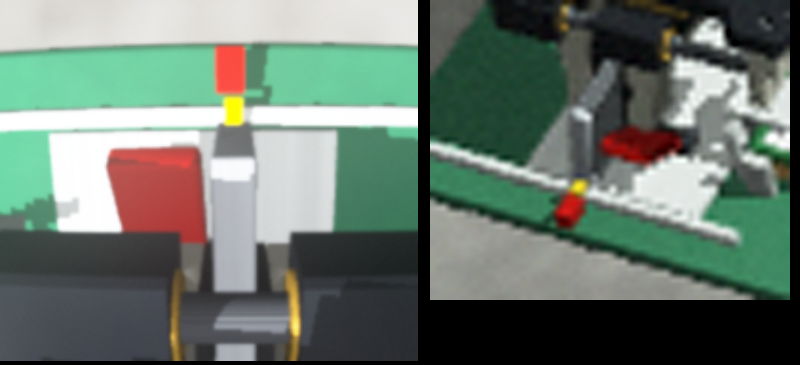

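The push stalled at x = 21.0 mm with the force rising, so the lever is on its closed stop, lying over to +x in both views. The pointer sits 0.9 mm to -y of the mark's centre. I'll trim that, firm the grip, check and hand in.

```bash
python3 - <<'E'
from h import *
np.set_printoptions(precision=3,suppress=True)
robot.servo_line(jw(.032,-.0522,.026),RF,speed=.02)
robot.move_gripper(.1); robot.dwell(.5)
P,R=robot.read_position(),robot.read_tcp_rot();F=robot.read_force();print(wj(P),F[:2]@ex,F[:2]@ey,F[2],robot.read_finger_force())
p,_=robot.grab_frame('wrist')
h=cv2.cvtColor(p,cv2.COLOR_RGB2HSV).astype(int)
red=(((h[...,0]<8)|(h[...,0]>172))&(h[...,1]>150)&(h[...,2]>80)); yel=(h[...,0]>20)&(h[...,0]<38)&(h[...,1]>100)&(h[...,2]>80)
r=[]
for n,m,z in (("mark",red,.016),("ptr",yel,.015)):
    ys,xs=np.where(m[100:160,290:350]);xs+=290;ys+=100
    w=wj(wrist2w(np.c_[xs,ys],z,P,R));print(n,w.mean(0));r.append(w.mean(0)[1])
print(robot.read_t(),r[1]-r[0])
if abs(r[1]-r[0])<1.2 and robot.read_finger_force()>5: print(robot.job_done())
E
```

```text
[[ 20.985 -52.979]] -20.479272799196718 -2.3244193556342245 6.857096360367558 41.93028322421014
mark [ 78.841 -53.525]
ptr [ 68.758 -53.438]
23.2167 0.08742751193131681
the job is handed in; nothing more can be done
None
```

The job is handed in at 23.2 s of the 58 s allowed. The pane is flat in the cradle, the leg is held by its fin with the pointer 0.1 mm from the mark's centre, and the cam lever is on its closed stop.

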